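# Clip the drinks card to the tea-corner clipboard

### The arm

A 6-joint arm with a two-finger parallel gripper is mounted at the origin on the work surface. World frame = base frame: x ahead of the robot, y to its left, z up, the work surface at z = 0. Lengths are in m, angles in rad, forces in N, time in s.
With the tool pointing down it reaches from about 0.25 to 0.725 m from the base axis. Payload 4 kg.
Tool frame: the origin (TCP) lies on the centre line of the jaws, within the pads' length; the fingertips stand 14 mm ahead of it and the grasp point (between the pads) lies 5 mm behind it; z points along the fingers, x is the direction in which the jaws open and shut, and the axes are right-handed (so a half turn about z gives the same grasp; the last joint's range is limited). The gripper opens to 85 mm and grips with 20 to 120 N. Pads are 22 mm wide; open, the fingers measure 114 mm over their backs; the gripper's body (76 mm by 85 mm) begins 54 mm behind the grasp point. The pads swing forward as they close: fully open they stand 13 mm farther back than shut.
Start: joints at [1.169, 0.241, 0.005, 1.335, 0, 1.571], TCP at [0.196, 0.46, 0.245] pointing down, gripper open.
Joint ranges: [-2.72, 2.72], [-1.05, 1.87], [-1.09, 1.28], [-1.99, 2.15], [-1.42, 1.44], [-3.14, 3.14]. Speed limits (rad/s): [2.79, 2.79, 3.14, 3.14, 3.14, 3.14].

### API

Orientations are given as a unit quaternion [x, y, z, w].
In Python, from workcell import bot gives the robot as it stands.
- The arm moves only by the tool play_rows, never from a script. Its argument "motion" is a list of rows, each an object with "fingers": the closure, from -1 (fully open) to 1 (shut), so that 0 is half open; "translation": the shift along the tool's x, y, z in cm, a list of three; "roll": the turn about the tool's z in degrees. A call has 1 to 20 rows; each row is the pose to reach, as a shift and turn from the pose commanded when the call began, along the tool's axes at that moment; what a row does not reach only later rows make up. A row lasts 1/12 s, in which the tool goes at most 41.7 mm and 7.16 degrees, less where a joint would pass 70% of its speed; a pose out of reach is approached as far as the arm can. A call with a gripper value outside its range is refused whole. The fingers move at their own pace and stop on an object; the grip force is fixed at half the most. Time passes only in rows, so rows that repeat a pose let the fingers close. It gives the time, the measured TCP pose, the force and the opening at its end, in the units of the state.
- bot.get_obs(): the state, without advancing time (a new reading comes with each control period).
- bot.camera(name): name is "scene" or "side" or "wrist"; returns a dict with "pixels" (480x640x3 uint8, red, green, blue), "intrinsics" (3x3 intrinsics, pixels), "world_to_cam" (4x4, takes a point from world to camera coordinates). Camera axes: x right, y down, z forward; pixel columns grow to the right and rows downward; lengths in m; the calibration is good to about 2 mm. A picture is of the moment at which its call begins. There is no depth.
- bot.job_done(): hands the job in, once; it reports no verdict.
The state is a dict: "clock": time; "joint_pos": joint angles; "joint_vel": joint speeds; "tau": joint torques, N m; "eef_pos": TCP position; "tool_rot": TCP orientation; "ft_force": force on the tool from outside, world axes, zero at the start; "ft_torque": the same for the moment, N m; "grip_width": finger opening in m.
Only numpy, scipy, OpenCV 4.12 (cv2) and the standard library are available. Lean on these libraries where they do the work, as an engineer would, in place of code of your own. Each camera call takes 0.05 s, during which the arm holds its last target. There are 200 camera calls.

### The job

Pick up the longer of the two wooden menu cards, lay it flat and lengthwise on the clipboard, and slide its end in under the sprung bar clip (the card's edge lifts the bar) until a good two centimetres of it are held beneath the bar, roughly centred and straight, then let go. Do not touch the clip with the gripper, and leave the shorter card where it lies.

Things in the scene. Friction and masses are not known exactly. Their poses are not given: they have to be found in the camera images.
- long_card_center (a point): centre of the longer menu card: a loose stiff wooden slab 160 x 50 x 8 mm (x, y, z), about 50 g, white paper face, flat on the counter. x axis along its length, y across the 50 mm width (grip it across this, about its middle), z up. Either end may go under the clip.
- short_card_center (a point): centre of the shorter menu card, 100 x 50 x 8 mm, otherwise of the same look, same axes; to be left alone.
- clipboard: black board fixed on the counter, 220 x 130 x 6 mm. Origin: centre of underside; x along its length to the clip end; the card enters moving along +x. At rest the clip's 90 mm wide bar presses down at x = 55 mm, 2.5 mm above the board's top; before it a lip flares up to its tip at x = 27 mm, 16 mm above the board's top. A stop stands at x = 92 mm. x -110 to 27 mm is free.
- clip: hinged steel part of the clip. Origin on its hinge (clipboard x = 100 mm, y = 0, z = 22 mm); axes as the clipboard's at rest, tilting about y as the bar lifts (0 at rest, about 0.12 rad with a card under it). The spring presses with 2 to 3 N; pushing a card in takes up to about 15 N, so grip it firmly (40 N). Its highest part stands 32 mm above the counter at rest, 36 mm lifted.
Things that resemble listed ones, but are neither listed nor needed, are in the scene too. Leave any black or purple look-alike of the part that bears long_card_center alone.

How it is judged:
At the end, for the whole second after the job is handed in: The longer card lies flat on the clipboard (within 6 degrees, its centre no more than 15 mm above the counter), at least 12 mm of it beneath the lifted bar (card centre between x = -13 and 20 mm of the clipboard), within 20 mm of the centre line and 12 degrees of straight, and released (x of long_card_center in the frame of clipboard between -0.013 and 0.02 m and y of long_card_center in the frame of clipboard between -0.02 and 0.02 m and z of long_card_center in the frame of clipboard below 0.015 m and angle between the x axis of long_card_center and the x axis of clipboard, either way round below 0.21 rad and angle between long_card_center's own z axis and vertical below 0.1 rad and angle between clip's own z axis and vertical above 0.06 rad); the robot touches nothing.
It fails at once if the gripper pushes on the clip (over 3 N) (contact force between the fingers and clip above 3 N).
It fails at once if the shorter card is moved by more than 30 mm (distance of short_card_center from where it was at the start of the episode above 0.03 m).
It also fails if it takes over 45 s, if anything falls off the work surface, if the arm or the gripper's body presses on something with over 40 N, if the wrist force passes 120 N, or if a joint passes its speed limit or range.

## Working session

There is one attempt and no reset: what is moved stays moved. The work goes in short steps, Python scripts to look and compute and a tool call to move; the robot and the scene stay as the last step left them, time stands still between calls to the robot, and variables do not carry over. Pictures are saved under pics/ and viewed, about 8 in all and at most 12, crops included, and the job is handed in when it is done.

Besides the shell and the picture viewer there is one more tool, called in YAML: its name, and indented under it one key for each argument. play_rows: Moves the arm, as the interface text tells. Its arguments: {"type":"object","properties":{"motion":{"type":"array","items":{"type":"object","properties":{"fingers":{"type":"number"},"translation":{"type":"array","items":{"type":"number"}},"roll":{"type":"number"}}}}},"required":["motion"]}

```bash
mkdir -p pics
python3 - <<'E'
from workcell import bot
import cv2,pickle
o=bot.get_obs(); print({k:o[k] for k in('clock','eef_pos','tool_rot','grip_width')})
for n in("scene","side"):
    c=bot.camera(n); pickle.dump(c,open(n+'.pkl','wb')); cv2.imwrite(f'pics/{n}1.png',c['pixels'][:,:,::-1])
E
```

```text
{'clock': 0.0, 'eef_pos': array([0.19532455, 0.4596238 , 0.24441161]), 'tool_rot': array([ 8.34001162e-01,  5.51761719e-01, -8.63981948e-04,  5.66932735e-04]), 'grip_width': 0.08520806094145275}
```

View pics/scene1.png

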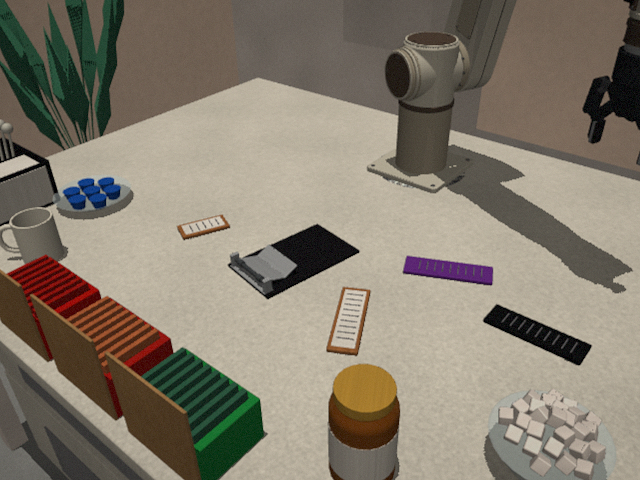

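View pics/side1.png

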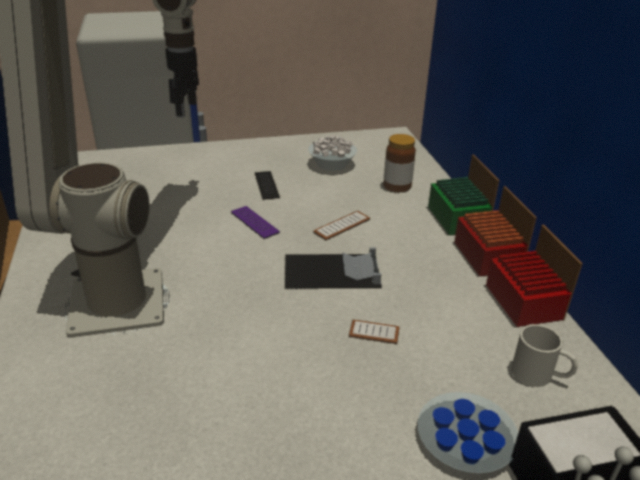

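The scene view shows the long card around (349,320), the short card around (203,227) and the board around (295,260) with its clip at the left, lower end. The side view agrees: long card (342,224), short card (374,331), board (333,270). I'll enlarge the scene view to get the corners.

Run:
```python
import cv2
a=cv2.imread('pics/scene1.png')[215:365,220:380]; cv2.imwrite('pics/c1.png',cv2.resize(a,None,fx=4,fy=4,interpolation=cv2.INTER_CUBIC))
b=cv2.imread('pics/side1.png')[200:300,270:400]; cv2.imwrite('pics/c2.png',cv2.resize(b,None,fx=6,fy=6,interpolation=cv2.INTER_CUBIC))
```

```text
(no output)
```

View pics/c1.png

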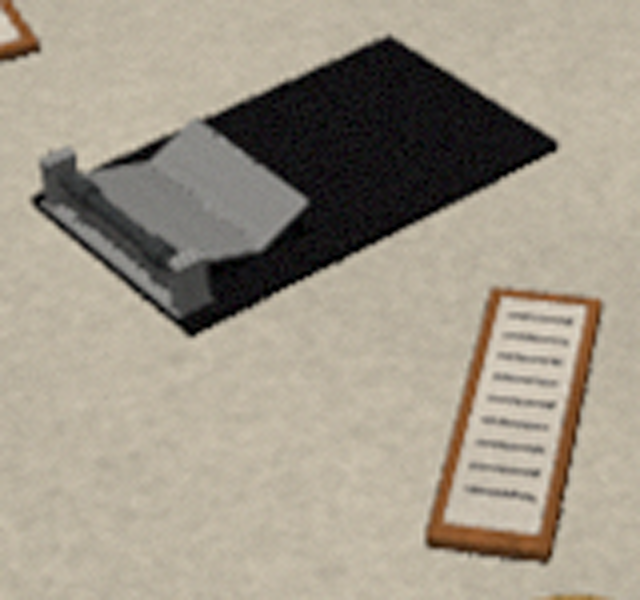

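View pics/c2.png

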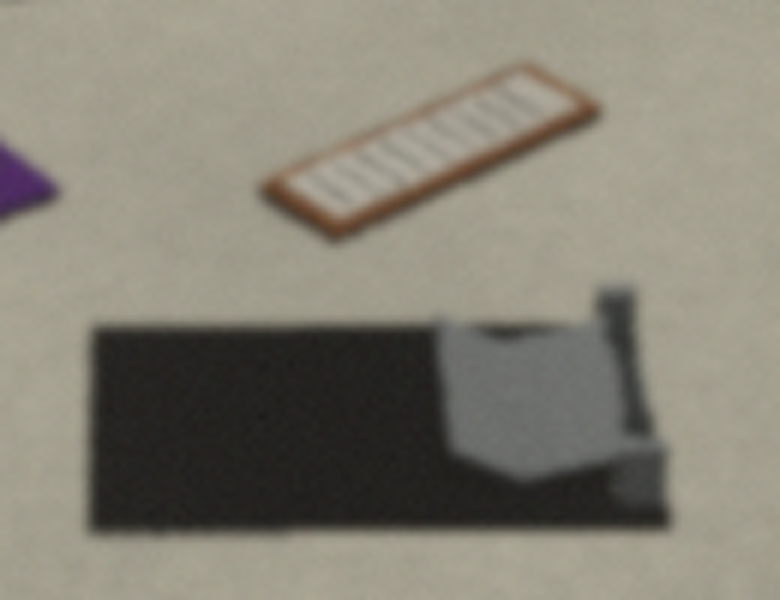

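The crops give corners. In crop 1, the board's top corners are (388,37), (557,145), (192,328) and (37,197), and the card's are (492,289), (602,298), (550,542) and (430,530). In crop 2, the card's are (525,62), (602,106), (335,233) and (262,188), and the board's are (92,325), (92,522) and (668,520). Next I'll fit planar poses using the known sizes.

```bash
cat > h.py <<'E'
import numpy as np,cv2
from scipy.optimize import least_squares
def proj(c,P):
    W=np.array(c['world_to_cam']);q=P@W[:3,:3].T+W[:3,3];u=q@np.array(c['intrinsics']).T;return u[:,:2]/u[:,2:]
def back(c,uv,z):
    W=np.array(c['world_to_cam']);d=W[:3,:3].T@np.linalg.inv(c['intrinsics'])@np.array([*uv,1]);o=-W[:3,:3].T@W[:3,3];return o+d*(z-o[2])/d[2]
def rect(x,y,a,L,B,z):
    p=np.array([[-L,B],[-L,-B],[L,-B],[L,B]])/2;c,s=np.cos(a),np.sin(a)
    return np.c_[p@np.array([[c,s],[-s,c]])+[x,y],np.full(4,z)]
def fit(obs,L,B,z,x0):  # obs: (cam, idx, uv)
    f=lambda v:np.concatenate([(proj(c,rect(*v,L,B,z))[i]-uv).ravel() for c,i,uv in obs])
    r=least_squares(f,x0,x_scale=[.1,.1,1]);return r.x,np.abs(r.fun).max()
E
python3 - <<'E'
import pickle;from h import *
S=pickle.load(open('scene.pkl','rb'));D=pickle.load(open('side.pkl','rb'))
s=lambda p:(np.array(p)+.5)/4-.5+[220,215]
d=lambda p:(np.array(p)+.5)/6-.5+[270,200]
for nm,a,z in(('board',s([(388,37),(557,145),(192,328),(37,197)]),.006),('card',s([(492,289),(602,298),(550,542),(430,530)]),.008),('bside',d([(92,325),(92,522),(668,520)]),.006),('cside',d([(525,62),(602,106),(335,233),(262,188)]),.008)):
    c=D if 'side' in nm else S
    P=np.array([back(c,u,z) for u in a]);print(nm,P.round(4).tolist(),np.linalg.norm(np.diff(P,axis=0),axis=1).round(4))
E
```

```text
board [[0.3638, -0.0251, 0.006], [0.3892, 0.1021, 0.006], [0.6008, 0.0595, 0.006], [0.5754, -0.0656, 0.006]] [0.1297 0.2159 0.1277]
card [[0.4998, 0.1473, 0.008], [0.4748, 0.1893, 0.008], [0.6114, 0.2613, 0.008], [0.6353, 0.2207, 0.008]] [0.0488 0.1544 0.0471]
bside [[0.3898, 0.1059, 0.006], [0.3661, -0.0219, 0.006], [0.5791, -0.0645, 0.006]] [0.13   0.2173]
cside [[0.6194, 0.2701, 0.008], [0.6425, 0.2265, 0.008], [0.5016, 0.1496, 0.008], [0.4793, 0.1899, 0.008]] [0.0493 0.1604 0.046 ]
```

Run:
```python
import pickle;from h import *
from scipy.spatial.transform import Rotation as R
from workcell import bot
S=pickle.load(open('scene.pkl','rb'));D=pickle.load(open('side.pkl','rb'))
s=lambda p:(np.array(p)+.5)/4-.5+[220,215]
d=lambda p:(np.array(p)+.5)/6-.5+[270,200]
B1=(S,[1,0,3,2],s([(388,37),(557,145),(192,328),(37,197)]));B2=(D,[0,1,2],d([(92,325),(92,522),(668,520)]))
C1=(S,[1,0,3,2],s([(492,289),(602,298),(550,542),(430,530)]));C2=(D,[3,2,1,0],d([(525,62),(602,106),(335,233),(262,188)]))
for o in([B1],[B2],[B1,B2]): b=fit(o,.22,.13,.006,[.48,.02,-.2]);print('b',b)
for o in([C1],[C2],[C1,C2]): c=fit(o,.16,.05,.008,[.55,.2,.5]);print('c',c)
o=bot.get_obs();r=R.from_quat(o['tool_rot']);M=r.as_matrix();print(M.round(3),o['eef_pos'])
c=c[0]
# want tool x across card
tx=M[:2,0];ang=np.arctan2(tx[1],tx[0]);print('tool x yaw',np.degrees(ang),'card normal',np.degrees(c[2])+90)
print('shift tool cm',M.T@(np.array([c[0],c[1],.1])-o['eef_pos'])*100)
```

```text
b (array([ 0.48167126,  0.01740872, -0.18986433]), np.float64(1.371996076805857))
b (array([ 0.48524629,  0.02080295, -0.19460348]), np.float64(0.601547432365237))
b (array([ 0.48339387,  0.0186899 , -0.19145668]), np.float64(1.5753339766012004))
c (array([0.55466061, 0.20415916, 0.49487454]), np.float64(1.6708459486795277))
c (array([0.560643  , 0.20899825, 0.50269947]), np.float64(0.5026363126351043))
c (array([0.55685077, 0.20512199, 0.49713762]), np.float64(2.516558773845361))
[[ 0.391  0.92  -0.001]
 [ 0.92  -0.391 -0.002]
 [-0.002 -0.    -1.   ]] [0.19531427 0.45969378 0.24449344]
tool x yaw 66.97973131167362 card normal 118.48388734132084
shift tool cm [-9.26463402 43.229967   14.4663221 ]
```

Sizes match: board about 217x130 and card about 157x48. The two cameras disagree by about 5 mm, so I'll move above the card and refine with the wrist camera.

play_rows:
  motion:
    - {"fingers": -1, "translation": [-0.8, 3.6, 0.4], "roll": -5}
    - {"fingers": -1, "translation": [-1.6, 7.2, 0.8], "roll": -10}
    - {"fingers": -1, "translation": [-2.4, 10.8, 1.2], "roll": -15}
    - {"fingers": -1, "translation": [-3.2, 14.4, 1.6], "roll": -20}
    - {"fingers": -1, "translation": [-4.0, 18, 2.0], "roll": -25}
    - {"fingers": -1, "translation": [-4.8, 21.6, 2.4], "roll": -30}
    - {"fingers": -1, "translation": [-5.6, 25.2, 2.8], "roll": -35}
    - {"fingers": -1, "translation": [-6.4, 28.8, 3.2], "roll": -40}
    - {"fingers": -1, "translation": [-7.2, 32.4, 3.6], "roll": -45}
    - {"fingers": -1, "translation": [-8, 36, 4], "roll": -48}
    - {"fingers": -1, "translation": [-8.6, 39.6, 4.4], "roll": -51.5}
    - {"fingers": -1, "translation": [-9.2, 43, 4.4], "roll": -51.5}
    - {"fingers": -1, "translation": [-9.2, 43, 4.4], "roll": -51.5}
    - {"fingers": -1, "translation": [-9.2, 43, 4.4], "roll": -51.5}
    - {"fingers": -1, "translation": [-9.2, 43, 4.4], "roll": -51.5}

```text
clock: 1.35
eef_pos: [0.5547, 0.2072, 0.2005]
tool_rot: [0.512, 0.859, -0.001, -0.001]
ft_force: [-0.2, 0.4, 0.8]
grip_width: 0.0853
```

Run:
```python
from workcell import bot
import cv2,pickle
o=bot.get_obs(); print({k:o[k] for k in('clock','eef_pos','tool_rot','joint_pos','ft_force')})
c=bot.camera("wrist"); pickle.dump(c,open('w1.pkl','wb')); cv2.imwrite('pics/w1.png',c['pixels'][:,:,::-1])
```

```text
{'clock': 1.35, 'eef_pos': array([0.55468686, 0.20715647, 0.20054642]), 'tool_rot': array([ 5.11704973e-01,  8.59160656e-01, -6.26434824e-04, -7.71517341e-04]), 'joint_pos': array([ 3.57219907e-01,  4.46246100e-01,  1.82676247e-01,  1.30916943e+00,
        4.19007479e-04, -1.39240073e-01]), 'ft_force': array([-0.22758367,  0.39829082,  0.77968977])}
```

View pics/w1.png

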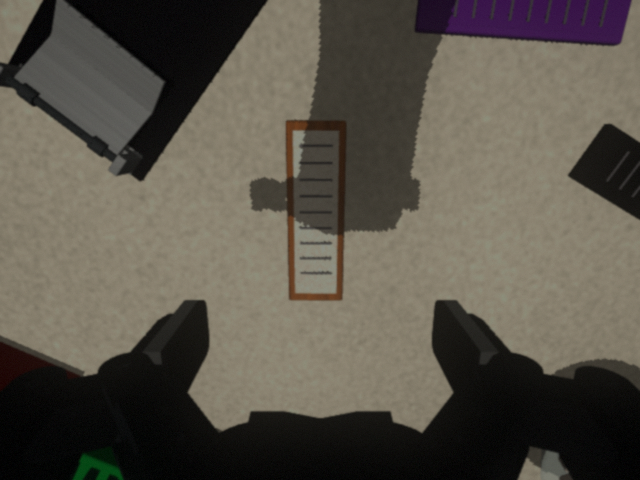

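The wrist view shows the card's corners at about (286,121), (346,121), (342,299) and (290,299), parallel to the pads. The board's clip-end corner is at about (142,180).

Run:
```python
import pickle;from h import *
W=pickle.load(open('w1.pkl','rb'))
a=[(286,121),(346,121),(342,299),(290,299)]
P=np.array([back(W,u,.008) for u in a]);print(P.round(4),np.linalg.norm(np.diff(P,axis=0),axis=1),P.mean(0))
print(fit([(W,[1,0,3,2],np.array(a))],.16,.05,.008,[.55,.2,.5]),fit([(W,[0,1,2,3],np.array(a))],.16,.05,.008,[.55,.2,.5]))
print(back(W,(142,180),.006))
```

```text
[[0.4985 0.1452 0.008 ]
 [0.4752 0.1882 0.008 ]
 [0.6143 0.2625 0.008 ]
 [0.6372 0.2201 0.008 ]] [0.04884702 0.15768347 0.04825311] [0.55629456 0.20400734 0.008     ]
(array([0.55656964, 0.20415957, 0.49330696]), np.float64(1.525064335365414)) (array([0.55747836, 0.2046512 , 0.49336603]), np.float64(60.72504105056771))
[0.59988816 0.05873668 0.006     ]
```

play_rows:
  motion:
    - {"fingers": -1, "translation": [-0.35, -0.95, 3.5], "roll": 0}
    - {"fingers": -1, "translation": [-0.35, -0.95, 7.0], "roll": 0}
    - {"fingers": -1, "translation": [-0.35, -0.95, 10.5], "roll": 0}
    - {"fingers": -0.6, "translation": [-0.35, -0.95, 13.5], "roll": 0}
    - {"fingers": -0.4, "translation": [-0.35, -0.95, 15.5], "roll": 0}
    - {"fingers": -0.4, "translation": [-0.35, -0.95, 17], "roll": 0}
    - {"fingers": -0.4, "translation": [-0.35, -0.95, 17.8], "roll": 0}
    - {"fingers": -0.4, "translation": [-0.35, -0.95, 18.2], "roll": 0}
    - {"fingers": -0.4, "translation": [-0.35, -0.95, 18.2], "roll": 0}
    - {"fingers": -0.4, "translation": [-0.35, -0.95, 18.2], "roll": 0}

```text
clock: 2.23
eef_pos: [0.549, 0.2005, 0.0204]
tool_rot: [0.511, 0.86, 0.001, 0.001]
ft_force: [-0.0, -0.5, 0.8]
grip_width: 0.0598
```

Run:
```python
from workcell import bot
import cv2,pickle
c=bot.camera("wrist"); cv2.imwrite('pics/w2.png',c['pixels'][:,:,::-1])
```

```text
(no output)
```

View pics/w2.png

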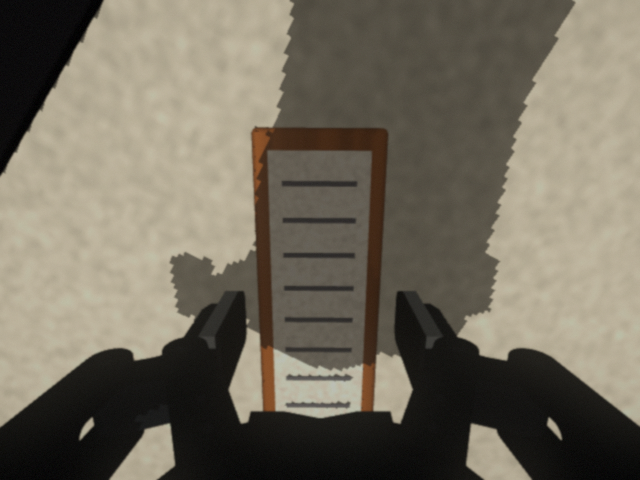

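The pads, at columns 245 and 397, straddle the card (255–385) with no contact yet. Next I'll go down a little further and close.

play_rows:
  motion:
    - {"fingers": -0.4, "translation": [0, 0, 0.2], "roll": 0}
    - {"fingers": -0.4, "translation": [0, 0, 0.35], "roll": 0}
    - {"fingers": -0.4, "translation": [0, 0, 0.35], "roll": 0}
    - {"fingers": -0.4, "translation": [0, 0, 0.35], "roll": 0}

```text
clock: 2.62
eef_pos: [0.5488, 0.1997, 0.016]
tool_rot: [0.512, 0.859, 0.0, 0.0]
ft_force: [-0.3, 0.1, 0.1]
grip_width: 0.0599
```

play_rows:
  motion:
    - {"fingers": 1, "translation": [0, 0, 0], "roll": 0}
    - {"fingers": 1, "translation": [0, 0, 0], "roll": 0}
    - {"fingers": 1, "translation": [0, 0, 0], "roll": 0}
    - {"fingers": 1, "translation": [0, 0, 0], "roll": 0}
    - {"fingers": 1, "translation": [0, 0, 0], "roll": 0}
    - {"fingers": 1, "translation": [0, 0, 0], "roll": 0}

```text
clock: 3.12
eef_pos: [0.549, 0.1998, 0.0166]
tool_rot: [0.512, 0.859, 0.0, 0.0]
ft_force: [-1.3, -1.6, 5.2]
grip_width: 0.0472
```

Gripped at 47 mm, with the fingertips just touching the counter. Next I'll lift, carry and turn, stopping short of the clip for a wrist check.

play_rows:
  motion:
    - {"fingers": 1, "translation": [0, 0, -2], "roll": 0}
    - {"fingers": 1, "translation": [0, 0, -4.5], "roll": 0}
    - {"fingers": 1, "translation": [-0.4, -1, -6.5], "roll": 2}
    - {"fingers": 1, "translation": [-1.2, -3, -6.5], "roll": 6}
    - {"fingers": 1, "translation": [-2.2, -5.5, -6.5], "roll": 11}
    - {"fingers": 1, "translation": [-3.2, -8, -6.5], "roll": 16}
    - {"fingers": 1, "translation": [-4.2, -10.5, -6.5], "roll": 21}
    - {"fingers": 1, "translation": [-5.2, -13, -6.5], "roll": 26}
    - {"fingers": 1, "translation": [-6.2, -15.5, -6.5], "roll": 31}
    - {"fingers": 1, "translation": [-7, -18, -6.5], "roll": 36}
    - {"fingers": 1, "translation": [-7.6, -19.5, -6.5], "roll": 38.5}
    - {"fingers": 1, "translation": [-8, -20.5, -6.5], "roll": 39.4}
    - {"fingers": 1, "translation": [-8, -20.5, -6.5], "roll": 39.4}
    - {"fingers": 1, "translation": [-8, -20.5, -6.5], "roll": 39.4}
    - {"fingers": 1, "translation": [-8, -20.5, -6.5], "roll": 39.4}

```text
clock: 4.37
eef_pos: [0.4079, 0.0322, 0.0811]
tool_rot: [0.771, 0.637, 0.001, 0.0]
ft_force: [0.5, -0.2, -0.2]
grip_width: 0.0468
```

Run:
```python
from workcell import bot
import cv2,pickle
o=bot.get_obs(); print({k:o[k] for k in('clock','eef_pos','tool_rot','grip_width','ft_force')})
c=bot.camera("wrist"); pickle.dump(c,open('w3.pkl','wb')); cv2.imwrite('pics/w3.png',c['pixels'][:,:,::-1])
```

```text
{'clock': 4.3667, 'eef_pos': array([0.40790439, 0.03218176, 0.08107831]), 'tool_rot': array([7.70852591e-01, 6.37012959e-01, 8.02848333e-04, 3.57954034e-04]), 'grip_width': 0.04682346407432592, 'ft_force': array([ 0.49960136, -0.23815852, -0.19321463])}
```

View pics/w3.png

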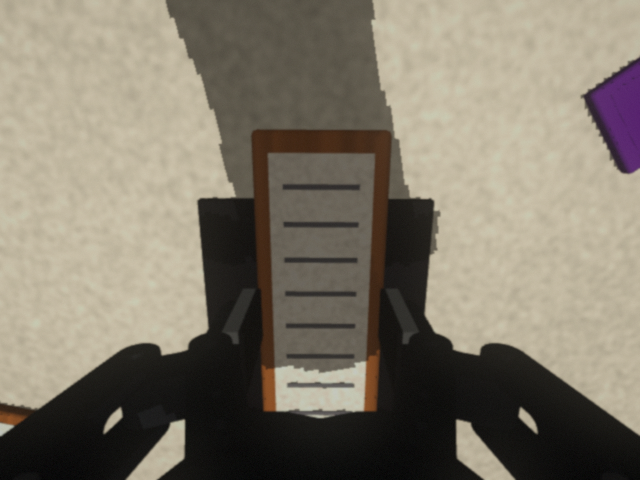

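The wrist camera faces the rear. The card's rear corners are at (252,130) and (390,130), and the board's rear corners are at (198,199) and (434,199). The card sits level and nearly parallel to the board.

Run:
```python
import pickle;from h import *
W=pickle.load(open('w3.pkl','rb'))
for z,a in((.006,[(198,199),(434,199)]),(.0725,[(252,130),(390,130)])):
    P=np.array([back(W,u,z) for u in a]);d=P[1]-P[0];n=np.linalg.norm(d);ang=np.arctan2(d[0],-d[1]) 
    ax=np.array([d[1],-d[0]])/n; ax*=np.sign(ax[0])
    L=.11 if z<.01 else .08
    print(P.round(4).tolist(),n,'axis ang',np.arctan2(ax[1],ax[0]),'centre',P.mean(0)[:2]+L*ax)
```

```text
[[0.3612, -0.0272, 0.006], [0.3856, 0.0994, 0.006]] 0.128891763745872 axis ang -0.19010637523424873 centre [0.48144069 0.0153126 ]
[[0.3339, 0.0216, 0.0725], [0.343, 0.0691, 0.0725]] 0.048365914029617575 axis ang -0.1899941222727641 centre [0.41703206 0.03025977]
```

play_rows:
  motion:
    - {"fingers": 1, "translation": [-0.15, 0, 2], "roll": 0}
    - {"fingers": 1, "translation": [-0.15, 0, 4], "roll": 0}
    - {"fingers": 1, "translation": [-0.15, 0, 5], "roll": 0}
    - {"fingers": 1, "translation": [-0.15, 0, 5.5], "roll": 0}
    - {"fingers": 1, "translation": [-0.15, 0, 5.8], "roll": 0}
    - {"fingers": 1, "translation": [-0.15, 0, 5.8], "roll": 0}
    - {"fingers": 1, "translation": [-0.15, 0, 5.8], "roll": 0}

```text
clock: 5.0
eef_pos: [0.4073, 0.0306, 0.0232]
tool_rot: [0.771, 0.637, 0.001, 0.0]
ft_force: [0.6, 0.1, 0.0]
grip_width: 0.0473
```

play_rows:
  motion:
    - {"fingers": 1, "translation": [0, 0.6, 0.03], "roll": 0}
    - {"fingers": 1, "translation": [0, 1.2, 0.05], "roll": 0}
    - {"fingers": 1, "translation": [0, 1.8, 0.05], "roll": 0}
    - {"fingers": 1, "translation": [0, 2.4, 0.05], "roll": 0}
    - {"fingers": 1, "translation": [0, 3.0, 0.05], "roll": 0}
    - {"fingers": 1, "translation": [0, 3.5, 0.05], "roll": 0}
    - {"fingers": 1, "translation": [0, 4.0, 0.05], "roll": 0}
    - {"fingers": 1, "translation": [0, 4.0, 0.05], "roll": 0}

```text
clock: 5.67
eef_pos: [0.4411, 0.0234, 0.0225]
tool_rot: [0.771, 0.637, -0.003, -0.004]
ft_force: [-13.4, 4.1, 19.4]
grip_width: 0.0468
```

play_rows:
  motion:
    - {"fingers": 1, "translation": [0, 0.4, 0], "roll": 0}
    - {"fingers": 1, "translation": [0, 0.8, 0], "roll": 0}
    - {"fingers": 1, "translation": [0, 1.2, 0], "roll": 0}
    - {"fingers": 1, "translation": [0, 1.6, 0], "roll": 0}
    - {"fingers": 1, "translation": [0, 2.0, 0], "roll": 0}
    - {"fingers": 1, "translation": [0, 2.4, 0], "roll": 0}
    - {"fingers": 1, "translation": [0, 2.4, 0], "roll": 0}
    - {"fingers": 1, "translation": [0, 2.4, 0], "roll": 0}

```text
clock: 6.33
eef_pos: [0.4669, 0.0183, 0.0225]
tool_rot: [0.771, 0.637, -0.002, -0.002]
ft_force: [-7.3, 1.5, 10.8]
grip_width: 0.0471
```

Run:
```python
from workcell import bot
import cv2,pickle,numpy as np
I=[]
for n,(y,x) in(("scene",(200,210)),("side",(220,260))):
    c=bot.camera(n); pickle.dump(c,open(n+'2.pkl','wb')); I.append(cv2.resize(c['pixels'][y:y+100,x:x+160,::-1],None,fx=4,fy=4,interpolation=cv2.INTER_CUBIC)[:300*2])
c=bot.camera("wrist");pickle.dump(c,open('w4.pkl','wb'))
I=np.vstack([cv2.resize(i,(480,300)) for i in I]);cv2.imwrite('pics/p4.png',I)
```

```text
(no output)
```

View pics/p4.png

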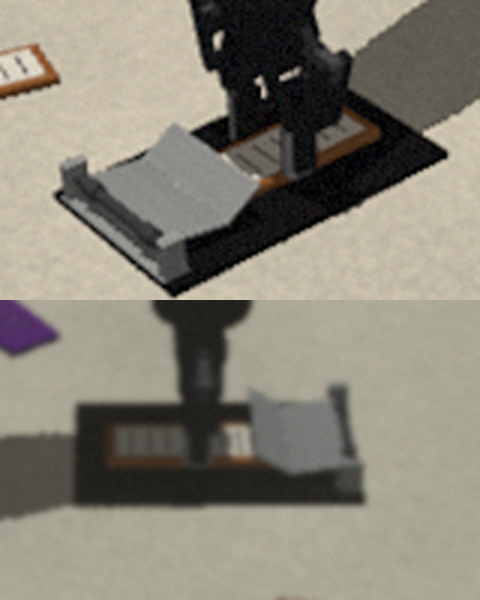

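The composite shows the card straight under the raised lip, with the fingers clear of the clip. To check whether the card slipped in the grip, I'll compare its rear edge in the wrist images.

Run:
```python
import pickle;from h import *
for f in('w3','w4'):
    W=pickle.load(open(f+'.pkl','rb'));p=W['pixels'].astype(int)
    d=(p[:,300:340,0]-p[:,300:340,2]).mean(1);r=[i for i in range(60,200) if d[i]>25];print(f,r[0],r[-1])
    row=r[0]+4; e=p[row,:,0]-p[row,:,2]; c=np.where(e>25)[0]; print(c.min(),c.max())
    z=.0725 if f=='w3' else .014
    P=back(W,((c.min()+c.max())/2,r[0]),z)[:2]; a=-.19;u=np.array([np.cos(a),np.sin(a)]);v=np.array([-u[1],u[0]])
    q=P+.08*u-[.4815,.0160];print('card in board frame',q@u,q@v)
```

```text
w3 130 153
0 598
card in board frame -0.06600082594806994 -0.0058855868294951895
w4 129 153
145 620
card in board frame -0.005809279933734247 0.020999653219061352
```

No slip: the rear edge is at the same row and the card centre is at x ≈ -6 mm. (The y values are spoiled by other coloured pixels in that row.) I'll push 4 mm more, open, then lift and back away.

play_rows:
  motion:
    - {"fingers": 1, "translation": [0, 0.2, 0], "roll": 0}
    - {"fingers": 1, "translation": [0, 0.4, 0], "roll": 0}
    - {"fingers": 1, "translation": [0, 0.4, 0], "roll": 0}
    - {"fingers": 1, "translation": [0, 0.4, 0], "roll": 0}
    - {"fingers": -0.4, "translation": [0, 0.4, 0], "roll": 0}
    - {"fingers": -0.4, "translation": [0, 0.4, 0], "roll": 0}
    - {"fingers": -0.4, "translation": [0, 0.4, 0], "roll": 0}
    - {"fingers": -0.4, "translation": [0, 0.4, 0], "roll": 0}

```text
clock: 7.15
eef_pos: [0.4738, 0.0172, 0.0223]
tool_rot: [0.771, 0.637, 0.0, 0.0]
ft_force: [0.0, 0.4, 0.4]
grip_width: 0.0601
```

play_rows:
  motion:
    - {"fingers": -0.4, "translation": [0, 0, -0.5], "roll": 0}
    - {"fingers": -0.4, "translation": [0, 0, -1.5], "roll": 0}
    - {"fingers": -0.4, "translation": [0, 0, -3], "roll": 0}
    - {"fingers": -0.4, "translation": [0, -1, -6], "roll": 0}
    - {"fingers": -0.4, "translation": [0, -2, -9], "roll": 0}
    - {"fingers": -0.4, "translation": [0, -3, -12], "roll": 0}
    - {"fingers": -0.4, "translation": [0, -3, -15], "roll": 0}
    - {"fingers": -0.4, "translation": [0, -3, -15], "roll": 0}
    - {"fingers": -0.4, "translation": [0, -3, -15], "roll": 0}

```text
clock: 7.9
eef_pos: [0.4454, 0.0231, 0.1747]
tool_rot: [0.771, 0.637, 0.002, 0.002]
ft_force: [-0.4, -0.3, -0.4]
grip_width: 0.0598
```

Run:
```python
from workcell import bot
import cv2,pickle,numpy as np
I=[]
for n,(y,x) in(("scene",(200,160)),("side",(230,260))):
    c=bot.camera(n); pickle.dump(c,open(n+'3.pkl','wb')); I.append(cv2.resize(c['pixels'][y:y+100,x:x+210,::-1],None,fx=3,fy=3,interpolation=cv2.INTER_CUBIC))
cv2.imwrite('pics/p5.png',np.vstack(I))
c=bot.camera("wrist");pickle.dump(c,open('w5.pkl','wb'));cv2.imwrite('pics/w5.png',c['pixels'][:,:,::-1])
print(bot.get_obs()['eef_pos'],bot.get_obs()['clock'])
```

```text
[0.44290414 0.02291254 0.17132484] 8.05
```

View pics/p5.png

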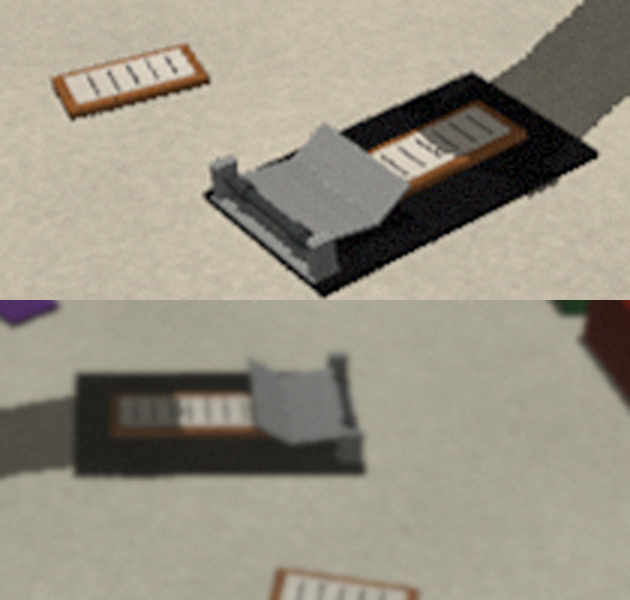

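View pics/w5.png

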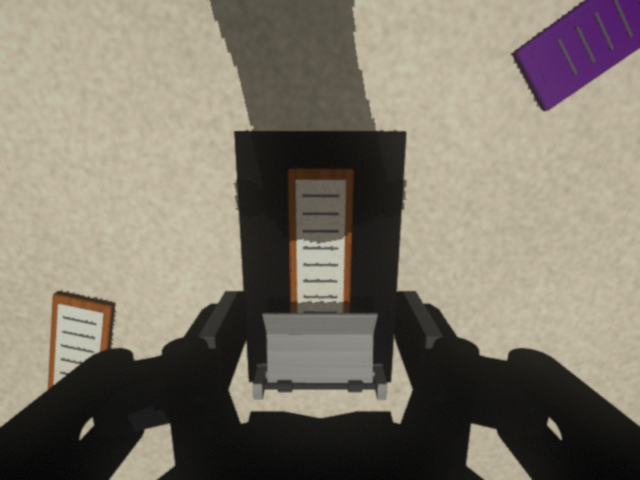

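After release, the card is straight and centred under the clip. In the wrist view the board's rear corners are at (235,131) and (406,131), and the card's are at (289,169) and (353,169). The short card hasn't moved.

Run:
```python
import pickle;from h import *
W=pickle.load(open('w5.pkl','rb'))
B=[back(W,u,.006)[:2] for u in((235,131),(406,131))];C=[back(W,u,.014)[:2] for u in((289,169),(353,169))]
d=(B[1]-B[0])/np.linalg.norm(B[1]-B[0]);u=np.array([d[1],-d[0]]);u*=np.sign(u[0])
v=np.array([-u[1],u[0]])
q=np.mean(C,0)-np.mean(B,0);print('x',q@u-.11+.08,'y',q@v,'width',np.linalg.norm(B[1]-B[0]),np.linalg.norm(C[1]-C[0]))
from workcell import bot
bot.job_done()
```

```text
x -0.002542616672253306 y 0.00038157840937512975 width 0.12855860479539252 0.04808808102914806
the job is handed in; nothing more can be done
```

The longer card is lying flat and lengthwise on the clipboard with its end under the bar clip. I let go, backed the gripper away and handed the job in at about 8 s on the robot's clock. No verdict is reported, so this rests on my own checks.

**Last wrist-camera check, in the clipboard frame:**
- **Position:** the card centre is at x ≈ -2.5 mm and y ≈ 0.4 mm, which puts about 22 mm beneath the bar. The card looked straight.
- **Clip:** the lip looks raised in the scene and side views. I did not measure its angle.
- **Contact:** the gripper stayed clear of the clip in every picture. Push-in readings at the wrist reached 14 N horizontally and 19 N vertically.
- **Short card:** it looked unmoved and the arm never went near it.

**Checks that disagreed:**
- **Camera mismatch:** the side camera placed the card and board 3–5 mm off from the scene and wrist cameras, so I used the wrist camera for the final alignment.
- **Failed reading:** the sideways reading from the mid-push slip check was spoiled by other coloured pixels. I discarded it and measured again after release.

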